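# Tighten the sensor coupling on the polisher's water valve block and shut its cover

### The job

The captive brass hex nut that holds the sensor on the polisher's water valve block is loose: run it down clockwise with the fingers until it is hand-tight, then take the big red-handled wrench and give the nut its last turn with the wrench alone (fingers off the nut), clockwise until it comes up against its stop. Lay the wrench back on the blue mat and press the orange-framed cover down until its catch holds it fully shut. Do not put the wrench on before the nut is hand-tight, and leave the other things on the bench where they are.

Things in the scene. Friction and masses are not known exactly. Their poses are not given: they have to be found in the camera images.
- block: Fixed aluminium base plate 200 x 110 x 12 mm; origin under its centre, on the nut's axis; x towards the cover hinge, z up. Latch post 16 x 34 mm, 84 high at x=-85 mm; hinge posts 16 x 10, 100 high at x=77, y=-47 and 47 mm; a low copper pipe (top 36 mm) runs from the nut's neck to +x. A wrench can come in level from the +y or -y side, unless something tall stands there.
- nut: Brass hex nut, 30 mm across flats, 34.6 across corners, from 34 to 56 mm above the bench, on a neck of radius 16 mm; turns about the block's origin axis without rising. A black sensor of radius 10 mm sticks up through it to 78 mm. x axis: square to a flat. A red dash on its top lies along +x and meets the red dash on the plate when fully tight.
- nut_centre (a point): Centre of the nut, 45 mm above the bench; axes as nut.
- spin (a joint): Free turn of the nut, rad, growing clockwise seen from above, 0 to 2.0; 0.06 N m. At 2.0 it is hand-tight: more clockwise turn goes into joint tight. At hand-tight two flats run along a line 115 degrees (anticlockwise from above) from the block's +x, so an open wrench slides on along that line from the +y or -y side.
- tight (a joint): Final tightening turn of the nut beyond hand-tight, rad, clockwise; 0 to a firm stop at 0.5 (29 degrees). Needs 0.8 N m.
- cover (a joint): Opening angle of the cover, rad: 0 shut, about 1.9 to 2.3 open (leaning back, away from the nut). It is sprung open with a weak spring; the last 3 degrees press its lip past a spring catch on the latch post (about 8 N at the front edge), which then holds it shut.
- cover_hinge (a point): Middle of the cover's hinge axis, 75 mm along the block's +x from the nut's axis, 92 mm above the bench; the axis is the block's y. Axes as block.
- cover_press (a point): Point on the outer face of the orange-framed clear cover (139 x 82 x 5 mm plate, hinged at one end), on its middle line 125 mm from the hinge axis: press here. z axis: outward normal of the outer face (up when shut, when this point is 94.5 mm above the bench).
- mat: Fixed flat blue tool mat 250 x 170 x 8 mm; origin at the centre of its underside.
- wrench: Open-ended wrench, red handle, lying flat, 235 mm long, 0.25 kg; origin under the grip point, x to the jaw, z up. Handle 20 mm wide, 10 thick (4 to 14 mm above the underside), x -100 to 60 mm; steel head 51 wide (58 at the flared tips), 18 thick, x 53 to 122 mm; tail disc radius 13, 18 thick, at x=-100 mm. Centre of mass near x=15 mm.
- wrench_grip (a point): Grip point in the middle of the red handle, 9 mm above the wrench's underside; axes as wrench.
- wrench_jaw (a point): Centre of the open jaw, 100 mm along x from the grip point: the nut's axis passes here when the wrench is on. Jaw 32.5 mm wide between flat faces that run along the wrench's x, open towards +x, throat 19 mm behind this point.
- spare: Bystander: smaller open-ended wrench, yellow handle 18 mm wide, jaw 18 mm (too small for the nut), 235 mm long, 18 mm thick, on the mat; origin under its grip point, x towards its jaw.
- bottle: Bystander: white bottle with a blue cap, 60 mm in diameter, 150 mm high, standing beside the block; origin under its centre.
- samples: Bystander: low grey tray 100 x 46 mm with three black resin mounts, 20 mm high in all, beside the block; origin under its centre.
- mount: Bystander: green resin mount, a disc 30 mm in diameter and 18 mm high; origin under its centre.
- jar: Bystander: amber jar with a black lid, 60 mm in diameter, 85 mm high; origin under its centre.
- beaker: Bystander: clear beaker, 64 mm in diameter, 80 mm high; origin under its centre.
Not all that is in view belongs to the job. Leave any turquoise look-alike of the wrench alone.

How it is judged:
By the outcome, as a careful person would: the job done as asked, in the order asked, and still so for the second after the job is handed in, with the robot touching nothing.
It also fails if it takes over 72 s, if anything falls off the work surface, if the arm or the gripper's body presses on something with over 40 N, if the wrist force passes 120 N, or if a joint passes its speed limit or range.

### The arm

A 6-joint arm with a two-finger parallel gripper is mounted at the origin on the work surface. World frame = base frame: x ahead of the robot, y to its left, z up, the work surface at z = 0. Lengths are in mm, angles in rad, forces in N, time in s.
With the tool pointing down it reaches from about 325 to 900 mm from the base axis. Payload 3.5 kg.
Tool frame: the origin (TCP) lies where the fingers leave the gripper's body, on its centre line; the fingertips stand 73 mm ahead of it and the grasp point (between the pads) lies 54 mm ahead of it; z points along the fingers, y is the line along which they close (so a half turn about z gives the same grasp; the last joint's range is limited). The gripper opens to 85 mm and grips with 20 to 120 N. Pads are 22 mm wide; open, the fingers measure 114 mm over their backs; the gripper's body (76 mm by 85 mm) begins 54 mm behind the grasp point. The pads swing forward as they close: fully open they stand 13 mm farther back than shut.
Start: joints at [-1.381, 0.276, -0.026, 1.268, 0, 1.467], TCP at [180.384, -598.401, 303.913] pointing down, gripper open.
Joint ranges: [-3.12, 3.12], [-0.85, 1.88], [-1.08, 1.24], [-1.95, 2.15], [-1.57, 1.53], [-3.14, 3.14]. Speed limits (rad/s): [2.57, 2.57, 3.14, 3.14, 3.14, 3.14].

### API

Orientations are given as a unit quaternion [x, y, z, w].
In Python, from rig import robot gives the robot as it stands. The module is installed in compiled form; this text tells all that it offers.
- The arm moves only by the shell command python3 -m pendant 'ROWS' [OPENING] [FORCE]. ROWS is a JSON object of lists of equal length, an entry for each row: "slide": the shift along the tool's x, y, z in mm, a list of three; "rot": the turn, a rotation vector about the tool's x, y, z in degrees, a list of three. In form: {"slide": [[dx, dy, dz], ...], "rot": [[ax, ay, az], ...]}. A call has exactly 10 rows; each row is the pose to reach, as a shift and turn from the pose commanded when the call began, along the tool's axes at that moment; what a row does not reach only later rows make up. A row lasts 1/10 s, in which the tool goes at most 50 mm and 8.59 degrees, less where a joint would pass 70% of its speed; a pose out of reach is approached as far as the arm can. A call with a gripper value outside its range is refused whole. OPENING is the closure, from 0 (fully open) to 1 (shut), set as the call begins (- or left out, the last holds). The fingers move at their own pace and stop on an object; FORCE is the grip in N (left out, the last holds). Time passes only in rows, so rows that repeat a pose let the fingers close, or fill a call up. It gives the time, the measured TCP pose, the force, the opening and the grip force at its end, in the units of the state.
- robot.observe(): the state, without advancing time (a new reading comes with each control period).
- robot.snapshot(name): name is "scene" or "side" or "wrist"; returns a dict with "pixels" (384x512x3 uint8, red, green, blue), "intrinsics" (3x3 intrinsics, pixels), "k1" (the pictures are not rectified: a ray, as slopes to the right and down, at radius r is drawn at 1 + k1 r^2 times it, then the intrinsics apply), "pose" (4x4, takes a point from camera to world coordinates). Camera axes: x right, y up, looking along -z (the intrinsics and any distortion apply to the point x, -y, -z); pixel columns grow to the right and rows downward; lengths in mm; the calibration is good to about 2 mm. A picture is of the moment at which its call begins. There is no depth.
- robot.close_job(): hands the job in; it is judged then, once.
The state is a dict: "t": time; "qpos": joint angles; "qvel": joint speeds; "tau": joint torques, N m; "tcp_pos": TCP position; "eef_rot": TCP orientation; "contact_force": force on the tool from outside, world axes, zero at the start; "ft_torque": the same for the moment, N m; "gripper_width": finger opening in mm; "gripper_force": force on a finger pad.
Only numpy, scipy, OpenCV 4.12 (cv2) and the standard library are available. Lean on these libraries where they do the work, as an engineer would, in place of code of your own. Each camera call takes 0.05 s, during which the arm holds its last target. There are 200 camera calls.

## Working session

There is one attempt and no reset: what is moved stays moved. The work goes in short steps, Python scripts to look and compute and a shell command to move; the robot and the scene stay as the last step left them, time stands still between calls to the robot, and variables do not carry over. Pictures are saved under pics/ and viewed, at most 10 in all, crops included, and the job is handed in when it is done.

```bash
mkdir -p pics
cat > h.py <<'E'
import numpy as np, cv2, pickle
from scipy.spatial.transform import Rotation as R
from rig import robot
def snap(n,f):
    s=robot.snapshot(n); pickle.dump(s,open(f'pics/{f}.pkl','wb'))
    cv2.imwrite(f'pics/{f}.png',s['pixels'][:,:,::-1]); return s
def load(f): return pickle.load(open(f'pics/{f}.pkl','rb'))
def ray(s,uv):
    K=np.array(s['intrinsics']);k=s['k1']
    d=np.array([k if not np.iterable(k) else k[0],0,0,0,0],float)
    p=cv2.undistortPoints(np.array(uv,float).reshape(-1,1,2),K,d)[:,0]
    T=np.array(s['pose']); D=np.c_[p[:,0],-p[:,1],-np.ones(len(p))]@T[:3,:3].T
    return T[:3,3],D
def onz(s,uv,z):
    o,D=ray(s,uv); return o+D*((z-o[2])/D[:,2])[:,None]
def proj(s,P):
    T=np.array(s['pose']);c=(np.atleast_2d(P)-T[:3,3])@T[:3,:3]
    p=np.c_[c[:,0]/-c[:,2],-c[:,1]/-c[:,2]];r2=(p**2).sum(1)
    k=s['k1'];k=k[0] if np.iterable(k) else k
    p=p*(1+k*r2)[:,None];K=np.array(s['intrinsics'])
    return np.c_[p[:,0]*K[0,0]+K[0,2],p[:,1]*K[1,1]+K[1,2]]
def tcp():
    o=robot.observe();return np.array(o['tcp_pos']),R.from_quat(o['eef_rot']),o
E
python3 - <<'E'
from h import *
a=[snap(n,n+'0') for n in('scene','side')]
for s in a: print(np.round(s['pose'],2).tolist(),s['intrinsics'],s['k1'])
p,r,o=tcp();print(p,r.as_matrix().round(3),o['gripper_width'],o['t'])
E
```

```text
[[-0.64, -0.44, 0.63, 1118.35], [0.76, -0.35, 0.54, 553.39], [-0.01, 0.83, 0.56, 652.64], [0.0, 0.0, 0.0, 1.0]] [[387.78212687   0.         253.09355535]
 [  0.         387.78212687 194.04870869]
 [  0.           0.           1.        ]] -0.004566924461462441
[[-0.99, 0.08, -0.06, 410.4], [-0.1, -0.67, 0.74, 807.5], [0.02, 0.74, 0.67, 819.87], [0.0, 0.0, 0.0, 1.0]] [[358.24802601   0.         251.9679695 ]
 [  0.         358.24802601 193.8735257 ]
 [  0.           0.           1.        ]] 0.028183713589876123
[ 180.2895371  -597.83666666  302.84094576] [[ 0.957  0.289 -0.   ]
 [ 0.289 -0.957  0.002]
 [ 0.    -0.002 -1.   ]] 85.34932474223561 0.1
```

View pics/scene0.png

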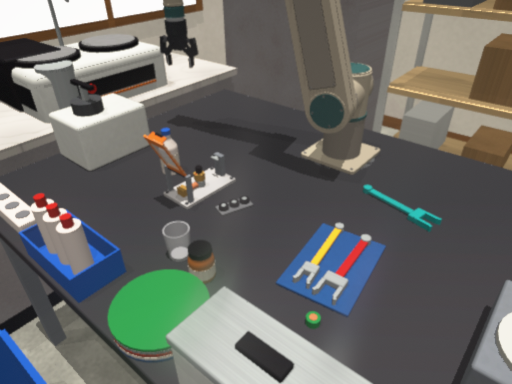

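View pics/side0.png

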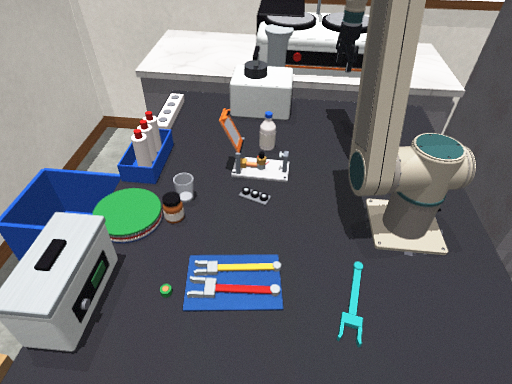

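Scene: block with open orange cover around (200,185), bottle just behind it and the sample tray in front. The red wrench runs from (365,238) to (335,285) on the blue mat, with yellow spare beside it. In the side view the block is at (262,165), the red wrench runs from (277,289) to (192,287), and the bottle is at (268,135), on the block's far (−y) side. So the wrench must come in from +y.

Run:
```python
from h import *
for f in('side0','scene0'):
    s=load(f);h=cv2.cvtColor(s['pixels'],cv2.COLOR_RGB2HSV)
    box=(slice(225,320),slice(180,300)) if f=='side0' else (slice(225,310),slice(275,390))
    m=np.zeros(h.shape[:2],np.uint8)
    sub=h[box];mm=((sub[...,0]<6)|(sub[...,0]>174))&(sub[...,1]>150)&(sub[...,2]>80)
    m[box]=mm
    pts=np.argwhere(m)[:,::-1]
    P=onz(s,pts,8+14)[:,:2];c=P.mean(0);u,S,v=np.linalg.svd(P-c,full_matrices=False)
    t=(P-c)@v[0];print(f,'red',c.round(1),v[0].round(3),t.min().round(1),t.max().round(1))
    box=(slice(150,185),slice(225,295)) if f=='side0' else (slice(165,210),slice(160,240))
    sub=h[box];m[:]=0;m[box]=(sub[...,1]<50)&(sub[...,2]>140)
    pts=np.argwhere(m)[:,::-1];P=onz(s,pts,12)[:,:2].astype(np.float32)
    print('plate',cv2.minAreaRect(P))
    for n,uv,z in ([('samp',(255,195),20),('bot',(268,115),150),('hingecorner',(233,174),12),('pc',(288,178),12)] if f=='side0' else [('bot',(167,130),150),('samp',(235,205),20)]):
        print(n,onz(s,[uv],z).round(0))
```

```text
side0 red [468.2 295.9] [-0.998 -0.067] -70.1 72.3
plate ((464.07568359375, -249.25375366210938), (176.00711059570312, 203.8583221435547), 89.61589050292969)
samp [[470. -62.  20.]]
bot [[ 454. -357.  150.]]
hingecorner [[ 559. -171.   12.]]
pc [[ 363. -173.   12.]]
scene0 red [470.2 295.8] [0.998 0.066] -71.1 64.3
plate ((461.114501953125, -208.13385009765625), (212.09017944335938, 200.90599060058594), 39.03860092163086)
bot [[ 454. -361.  150.]]
samp [[484. -58.  20.]]
```

Run:
```python
import cv2
a=cv2.imread('pics/side0.png')[100:215,200:320];b=cv2.imread('pics/scene0.png')[115:225,130:260]
a=cv2.resize(a,(390,374),interpolation=cv2.INTER_CUBIC);b=cv2.resize(b,(400,374),interpolation=cv2.INTER_CUBIC)
cv2.imwrite('pics/crop.png',cv2.hconcat([a,b]))
```

```text
(no output)
```

View pics/crop.png

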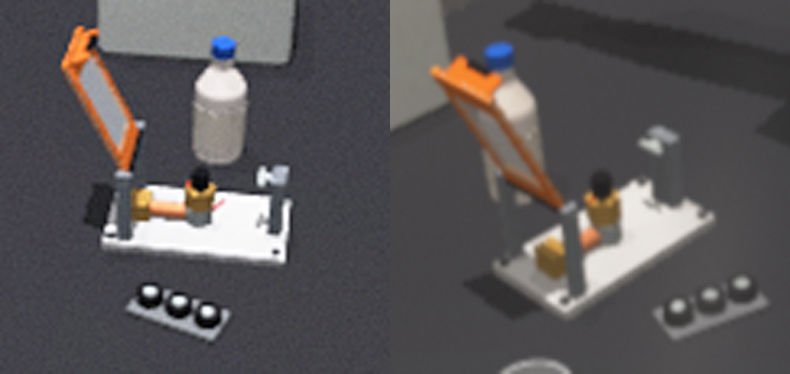

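The crop shows the sensor cap at crop (203,168) in side and (601,178) in scene. The cover leans away towards world +x, and the latch post is on the −x side.

Run:
```python
from h import *
print(onz(load('side0'),[(200+202/3.25,100+172/3.25)],78),onz(load('scene0'),[(130+601/3.077,115+175/3.4)],78))
p,r,o=tcp()
for yaw in (160,170):
  c=np.array([463,-214,230.]);a=np.radians(yaw)
  Rt=R.from_matrix(np.c_[[np.cos(a),np.sin(a),0],[np.sin(a),-np.cos(a),0],[0,0,-1]])
  print(r.inv().apply(c-p),(r.inv()*Rt).as_rotvec(degrees=True))
```

```text
[[ 461.17048336 -219.84844269   78.        ]] [[231.81689197  73.91832079  78.        ]]
[ 381.45556349 -285.74123582   73.52003209] [-3.28908223e-02 -1.53711936e-01 -1.43222571e+02]
[ 381.45556349 -285.74123582   73.52003209] [-2.02124245e-02 -1.62788201e-01 -1.53222563e+02]
```

```bash
python3 -m pendant '{"slide":[[40,-29,0],[80,-58,0],[120,-87,0],[155,-116,0],[190,-145,0],[230,-174,0],[265,-203,0],[300,-232,0],[340,-261,0],[378,-282,10]],"rot":[[0,0,-8],[0,0,-16],[0,0,-24],[0,0,-32],[0,0,-40],[0,0,-48],[0,0,-56],[0,0,-64],[0,0,-72],[0,0,-80]]}'
python3 - <<'E'
from h import *
s=snap('wrist','w1');p,r,o=tcp();print(p,r.as_matrix().round(3));print(np.round(s['pose'],2),s['intrinsics'][0])
print(onz(load('scene0'),[(130+211/3.077,115+175/3.4)],78), proj(s,[[461,-218,78]]))
E
```

```text
t: 1.1
tcp_pos: [462.0, -217.4, 294.9]
eef_rot: [0.662, 0.75, 0.0, 0.001]
contact_force: [1.6, -0.6, 0.3]
gripper_width: 85.4
gripper_force: 0.0
[ 464.71496885 -213.2735655   292.45860179] [[-0.133  0.991  0.003]
 [ 0.991  0.133  0.005]
 [ 0.004  0.003 -1.   ]]
[[ 9.9000e-01 -1.2000e-01 -4.0000e-02  4.5232e+02]
 [ 1.2000e-01  9.5000e-01  2.7000e-01 -1.4720e+02]
 [ 0.0000e+00 -2.8000e-01  9.6000e-01  3.6412e+02]
 [ 0.0000e+00  0.0000e+00  0.0000e+00  1.0000e+00]] [269.83907855   0.         252.81057262]
[[ 465.69274389 -217.26933805   78.        ]] [[252.10516793 177.42804046]]
```

View pics/w1.png

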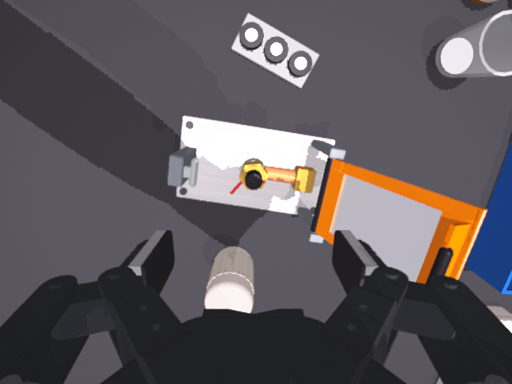

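Wrist view: nut with black sensor at about (254,177), plate dash at (237,187), latch post at (180,168), open cover to the right, bottle at (232,280), sample tray at (275,50).

Run:
```python
from h import *
s=load('w1');im=s['pixels'];h=cv2.cvtColor(im,cv2.COLOR_RGB2HSV)
# plate rectangle from corners seen -> z=12
for uv in [(183,117),(334,136),(178,197),(296,213)]: print(onz(s,[uv],12).round(1))
# sensor dark blob
b=h[160:195,235:272];m=(b[...,2]<50).astype(np.uint8);n,l,st,c=cv2.connectedComponentsWithStats(m)
for i in range(1,n):
  if st[i][4]>20:print(st[i],onz(s,[c[i]+[235,160]],78).round(1))
# top rectified at z=56, 0.25 mm/px centred on 463,-218, world x right, y up
X,Y=np.meshgrid(np.arange(-50,50,.2),np.arange(50,-50,-.2))
P=np.c_[463+X.ravel(),-217+Y.ravel(),np.full(X.size,56)]
q=proj(s,P).astype(np.float32).reshape(X.shape+(2,))
o=cv2.remap(im,q,None,cv2.INTER_CUBIC);cv2.imwrite('pics/nut.png',o[:,:,::-1])
```

```text
[[ 366.  -166.6   12. ]]
[[ 561.5 -166.2   12. ]]
[[ 365.2 -274.5   12. ]]
[[ 530.3 -277.6   12. ]]
[ 11  11  15  18 191] [[ 461.8 -221.    78. ]]
```

View pics/nut.png

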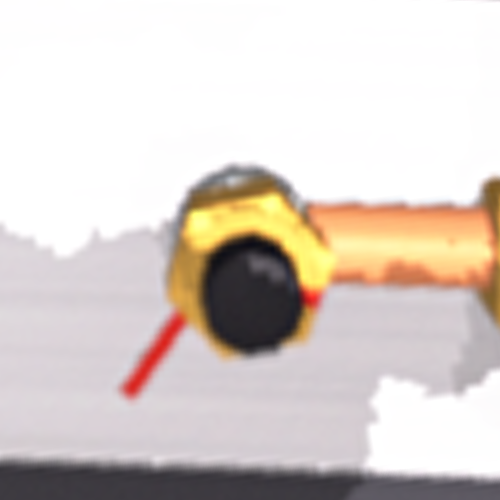

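Nut top hex centre at crop (250,273), so world (463,−221.5). Its red dash points to about −18°, and the plate dash runs to about 235°, so roughly 78° of spin remain.

```bash
cat >> h.py <<'E'
def go(c,yaw):
    p,r,o=tcp();a=np.radians(yaw)
    Rt=R.from_matrix(np.c_[[np.cos(a),np.sin(a),0],[np.sin(a),-np.cos(a),0],[0,0,-1]])
    x=r.as_matrix()[:,0]
    print('t',o['t'],'tcp',p.round(1),'yawx',np.degrees(np.arctan2(x[1],x[0])).round(1),'tiltz',r.as_matrix()[:,2].round(3),'q6',round(o['qpos'][5],2),'w',round(o['gripper_width'],1),'F',np.round(o['contact_force'],1),'M',np.round(o['ft_torque'],2))
    print('slide',r.inv().apply(np.array(c,float)-p).round(1),'rot',(r.inv()*Rt).as_rotvec(degrees=True).round(1))
E
python3 - <<'E'
from h import *
go([463,-221.5,110],133);go([463,-221.5,110],133)
E
```

```text
t 1.15 tcp [ 464.7 -213.3  292.5] yawx 97.7 tiltz [ 0.003  0.005 -1.   ] q6 0.88 w 85.3 F [3.2 2.1 0.1] M [ 0.22 -0.22 -0.06]
slide [ -8.7  -3.4 182.4] rot [  0.3  -0.2 -35.3]
t 1.15 tcp [ 464.7 -213.3  292.5] yawx 97.7 tiltz [ 0.003  0.005 -1.   ] q6 0.88 w 85.3 F [3.2 2.1 0.1] M [ 0.22 -0.22 -0.06]
slide [ -8.7  -3.4 182.4] rot [  0.3  -0.2 -35.3]
```

```bash
python3 -m pendant '{"slide":[[-3,2,15],[-3,2,30],[-3,2,50],[-3,2,70],[-3,2,90],[-3,2,110],[-3,2,130],[-3,2,145],[-3,2,145],[-3,2,145]],"rot":[[0,0,-8],[0,0,-16],[0,0,-24],[0,0,-30],[0,0,-36],[0,0,-36],[0,0,-36],[0,0,-36],[0,0,-36],[0,0,-36]]}'
python3 - <<'E'
from h import *
go([463,-221.5,110],133)
E
```

```text
t: 2.15
tcp_pos: [462.9, -221.9, 148.7]
eef_rot: [0.401, 0.916, 0.0, -0.001]
contact_force: [0.8, -0.5, -0.1]
gripper_width: 85.6
gripper_force: 0.0
t 2.15 tcp [ 462.9 -221.9  148.7] yawx 132.8 tiltz [-0.001  0.001 -1.   ] q6 0.25 w 85.6 F [ 0.8 -0.5 -0.1] M [ 0.03 -0.05 -0.01]
slide [ 0.2  0.3 38.7] rot [-0.  -0.1 -0.2]
```

```bash
python3 -m pendant '{"slide":[[0,0,15],[0,0,30],[0,0,39],[0,0,39],[0,0,39],[0,0,39],[0,0,39],[0,0,39],[0,0,39],[0,0,39]],"rot":[[0,0,0],[0,0,0],[0,0,0],[0,0,0],[0,0,0],[0,0,0],[0,0,0],[0,0,0],[0,0,0],[0,0,0]]}' && python3 -m pendant '{"slide":[[0,0,0],[0,0,0],[0,0,0],[0,0,0],[0,0,0],[0,0,0],[0,0,0],[0,0,0],[0,0,0],[0,0,0]],"rot":[[0,0,0],[0,0,0],[0,0,0],[0,0,0],[0,0,0],[0,0,0],[0,0,0],[0,0,0],[0,0,0],[0,0,0]]}' 1 25
python3 - <<'E'
from h import *
go([463,-221.5,110],133)
E
```

```text
t: 3.15
tcp_pos: [463.3, -222.1, 110.0]
eef_rot: [0.401, 0.916, -0.0, 0.0]
contact_force: [0.3, 0.5, -0.2]
gripper_width: 85.6
gripper_force: 0.0
t: 4.15
tcp_pos: [463.0, -222.3, 110.0]
eef_rot: [0.401, 0.916, -0.001, -0.0]
contact_force: [-3.7, -2.3, 4.4]
gripper_width: 29.2
gripper_force: 29.4
t 4.15 tcp [ 463.  -222.3  110. ] yawx 132.8 tiltz [-0.001 -0.001 -1.   ] q6 0.25 w 29.2 F [-3.7 -2.3  4.4] M [-0.46  0.79  0.  ]
slide [0.6 0.6 0. ] rot [-0.1  0.  -0.2]
```

```bash
python3 -m pendant '{"slide":[[0,0,0],[0,0,0],[0,0,0],[0,0,0],[0,0,0],[0,0,0],[0,0,0],[0,0,0],[0,0,0],[0,0,0]],"rot":[[0,0,8],[0,0,16],[0,0,24],[0,0,32],[0,0,40],[0,0,48],[0,0,56],[0,0,64],[0,0,68],[0,0,68]]}'
python3 - <<'E'
from h import *
go([463,-221.5,110],55)
E
python3 -m pendant '{"slide":[[0,0,0],[0,0,0],[0,0,0],[0,0,0],[0,0,0],[0,0,0],[0,0,0],[0,0,0],[0,0,0],[0,0,0]],"rot":[[0,0,1],[0,0,2],[0,0,3],[0,0,4],[0,0,5],[0,0,5],[0,0,5],[0,0,5],[0,0,5],[0,0,5]]}'
python3 - <<'E'
from h import *
go([463,-221.5,110],55)
snap('wrist','w2')
E
```

```text
t: 5.15
tcp_pos: [464.3, -222.2, 110.1]
eef_rot: [0.844, 0.536, 0.001, 0.001]
contact_force: [0.5, -1.0, 1.6]
gripper_width: 29.1
gripper_force: 29.0
t 5.15 tcp [ 464.3 -222.2  110.1] yawx 64.8 tiltz [ 0.002 -0.    -1.   ] q6 1.44 w 29.1 F [ 0.5 -1.   1.6] M [-0.32 -0.14 -0.03]
slide [ 0.1 -1.5  0.1] rot [ 0.1 -0.1  9.8]
t: 6.15
tcp_pos: [464.3, -222.4, 110.1]
eef_rot: [0.867, 0.498, 0.001, 0.001]
contact_force: [5.1, -2.4, -2.7]
gripper_width: 29.4
gripper_force: 28.5
t 6.15 tcp [ 464.3 -222.4  110.1] yawx 59.8 tiltz [ 0.002 -0.    -1.   ] q6 1.53 w 29.4 F [ 5.1 -2.4 -2.7] M [-0.48 -1.28 -0.03]
slide [ 0.1 -1.5  0.1] rot [ 0.1 -0.1  4.8]
```

```bash
python3 -m pendant '{"slide":[[0,0,0],[0,0,0],[0,0,0],[0,0,0],[0,0,0],[0,0,0],[0,0,0],[0,0,0],[0,0,0],[0,0,0]],"rot":[[0,0,1],[0,0,2],[0,0,3],[0,0,3],[0,0,3],[0,0,3],[0,0,3],[0,0,3],[0,0,3],[0,0,3]]}'
python3 - <<'E'
from h import *
go([463,-221.5,110],55)
E
python3 -m pendant '{"slide":[[0,0,0],[0,0,0],[0,0,0],[0,0,0],[0,0,0],[0,0,0],[0,0,0],[0,0,0],[0,0,0],[0,0,0]],"rot":[[0,0,1],[0,0,2],[0,0,3],[0,0,3],[0,0,3],[0,0,3],[0,0,3],[0,0,3],[0,0,3],[0,0,3]]}'
python3 - <<'E'
from h import *
go([463,-221.5,110],55)
snap('wrist','w2')
E
```

```text
t: 7.2
tcp_pos: [464.3, -222.4, 110.1]
eef_rot: [0.88, 0.475, 0.001, 0.001]
contact_force: [5.8, -1.4, -2.2]
gripper_width: 29.2
gripper_force: 28.5
t 7.2 tcp [ 464.3 -222.4  110.1] yawx 56.8 tiltz [ 0.003 -0.    -1.   ] q6 1.58 w 29.2 F [ 5.8 -1.4 -2.2] M [-0.49 -1.25  0.01]
slide [ 0.  -1.6  0.1] rot [ 0.1 -0.1  1.8]
t: 8.2
tcp_pos: [464.4, -222.5, 110.1]
eef_rot: [0.892, 0.452, 0.001, 0.001]
contact_force: [5.3, -1.8, -3.5]
gripper_width: 29.3
gripper_force: 28.4
t 8.2 tcp [ 464.4 -222.5  110.1] yawx 53.8 tiltz [ 0.003 -0.001 -1.   ] q6 1.63 w 29.3 F [ 5.3 -1.8 -3.5] M [-0.57 -1.4  -0.04]
slide [-0.  -1.7  0.1] rot [ 0.1 -0.1 -1.2]
```

```bash
for i in 1 2; do python3 -m pendant '{"slide":[[0,0,0],[0,0,0],[0,0,0],[0,0,0],[0,0,0],[0,0,0],[0,0,0],[0,0,0],[0,0,0],[0,0,0]],"rot":[[0,0,1],[0,0,2],[0,0,2],[0,0,2],[0,0,2],[0,0,2],[0,0,2],[0,0,2],[0,0,2],[0,0,2]]}' >/dev/null
python3 - <<'E'
from h import *
go([463,-221.5,110],55)
E
done; python3 -c "
from h import *
s=snap('wrist','w3');im=s['pixels']
X,Y=np.meshgrid(np.arange(-50,50,.2),np.arange(50,-50,-.2))
P=np.c_[463+X.ravel(),-221+Y.ravel(),np.full(X.size,56)]
q=proj(s,P).astype(np.float32).reshape(X.shape+(2,))
a=cv2.remap(im,q,None,cv2.INTER_CUBIC)[:,:,::-1];cv2.imwrite('pics/nut3.png',a)"
```

```text
t 9.25 tcp [ 464.4 -222.3  110.2] yawx 51.9 tiltz [ 0.003 -0.    -1.   ] q6 1.66 w 29.3 F [ 5.6 -1.5 -2. ] M [-0.47 -1.21  0.61]
slide [-0.3 -1.6  0.2] rot [ 0.1 -0.1 -3.1]
t 10.25 tcp [ 464.4 -222.3  110.2] yawx 49.9 tiltz [ 0.003 -0.001 -1.   ] q6 1.7 w 29.6 F [ 5.2 -2.  -2.9] M [-0.53 -1.28  0.72]
slide [-0.3 -1.6  0.2] rot [ 0.1 -0.1 -5.1]
```

View pics/nut3.png

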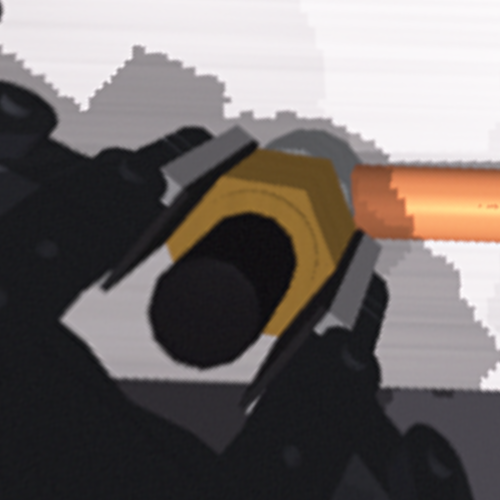

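Torque rose to 0.6–0.7 N m around yaw 52° and the fingers began to give, so the nut is hand-tight. The picture shows the pads square on its flats. Now release it and go to the wrench.

```bash
python3 -m pendant '{"slide":[[0,0,0],[0,0,0],[0,0,0],[0,0,0],[0,0,0],[0,0,-10],[0,0,-40],[0,0,-80],[0,0,-130],[0,0,-170]],"rot":[[0,0,0],[0,0,0],[0,0,0],[0,0,0],[0,0,0],[0,0,0],[0,0,0],[0,0,0],[0,0,0],[0,0,0]]}' 0 60
python3 - <<'E'
from h import *
go([485,297,280],183.5)
E
```

```text
t: 11.3
tcp_pos: [463.4, -222.2, 283.4]
eef_rot: [0.907, 0.421, 0.001, 0.001]
contact_force: [1.2, -1.2, -0.6]
gripper_width: 85.4
gripper_force: 0.0
t 11.3 tcp [ 463.4 -222.2  283.4] yawx 49.8 tiltz [ 0.002 -0.001 -1.   ] q6 1.7 w 85.4 F [ 1.2 -1.2 -0.6] M [-0.04 -0.05  0.06]
slide [ 410.3 -318.8    2.7] rot [ 1.000e-01  1.000e-01 -1.337e+02]
```

```bash
python3 -m pendant '{"slide":[[30,-23,0],[70,-54,0],[110,-86,0],[155,-120,0],[205,-160,0],[250,-195,0],[295,-230,0],[340,-265,0],[380,-297,0],[409,-319,0]],"rot":[[0,0,-8],[0,0,-16],[0,0,-24],[0,0,-32],[0,0,-40],[0,0,-48],[0,0,-56],[0,0,-64],[0,0,-72],[0,0,-80]]}' >/dev/null;  python3 -m pendant '{"slide":[[0,0,0],[0,0,0],[0,0,0],[0,0,0],[0,0,0],[0,0,0],[0,0,0],[0,0,0],[0,0,0],[0,0,0]],"rot":[[0,0,-8],[0,0,-16],[0,0,-24],[0,0,-32],[0,0,-40],[0,0,-48],[0,0,-54],[0,0,-54],[0,0,-54],[0,0,-54]]}' >/dev/null
python3 - <<'E'
from h import *
s=snap('wrist','w4')
go([485,297,200],183.5)
h=cv2.cvtColor(s['pixels'],cv2.COLOR_RGB2HSV)
m=(((h[...,0]<6)|(h[...,0]>174))&(h[...,1]>150)&(h[...,2]>80)).astype(np.uint8)
n,l,st,c=cv2.connectedComponentsWithStats(m);i=1+st[1:,4].argmax();print(st[i])
P=onz(s,np.argwhere(l==i)[:,::-1],22)[:,:2].astype(np.float32);(cx,cy),wh,a=cv2.minAreaRect(P);print('red',cx,cy,wh,a,P.mean(0))
E
```

```text
t 13.35 tcp [482.5 265.4 280.1] yawx -176.3 tiltz [ 0.  0. -1.] q6 0.32 w 85.5 F [-0.3  0.4 -0.3] M [ 0.04 -0.01 -0.07]
slide [-4.6 31.4 80.1] rot [0.  0.  0.2]
[ 267   97   18  115 1061]
red 466.0311584472656 293.024658203125 (140.88311767578125, 18.993858337402344) 3.7393038272857666 [481.51736 293.60092]
```

View pics/w4.png

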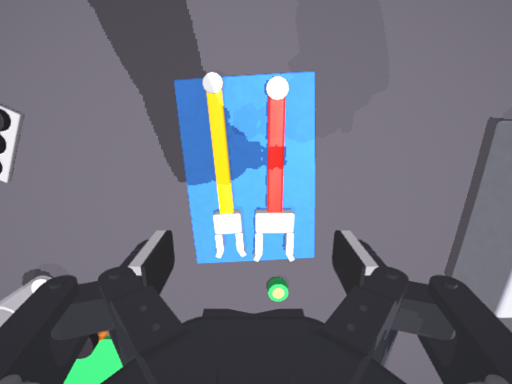

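Mat view: the red handle runs from (277,97) to (274,212), the yellow spare is about 66 mm to its left, and the green mount is below at (278,290). Pre-close the fingers to clear the spare.

```bash
python3 -m pendant '{"slide":[[-1,15,0],[-2,28,20],[-2,28,50],[-2,28,80],[-2,28,110],[-2,28,130],[-2,28,140],[-2,28,140],[-2,28,140],[-2,28,140]],"rot":[[0,0,0],[0,0,0],[0,0,0],[0,0,0],[0,0,0],[0,0,0],[0,0,0],[0,0,0],[0,0,0],[0,0,0]]}' 0.42 >/dev/null
python3 - <<'E'
from h import *
s=snap('wrist','w5')
go([483,294,84],183.7)
h=cv2.cvtColor(s['pixels'],cv2.COLOR_RGB2HSV)
m=(((h[...,0]<6)|(h[...,0]>174))&(h[...,1]>150)&(h[...,2]>80)).astype(np.uint8)
n,l,st,c=cv2.connectedComponentsWithStats(m);i=1+st[1:,4].argmax();print(st[i])
P=onz(s,np.argwhere(l==i)[:,::-1],22)[:,:2].astype(np.float32);(cx,cy),wh,a=cv2.minAreaRect(P);print('red',cx,cy,wh,a,P.mean(0))
E
```

```text
t 14.4 tcp [483.7 294.  141.5] yawx -176.2 tiltz [ 0.003  0.001 -1.   ] q6 0.37 w 49.5 F [-0.2 -0.8 -0.7] M [ 0.01  0.03 -0.04]
slide [ 0.9 -0.1 57.5] rot [0.1 0.2 0.1]
[ 238   81   28  190 3935]
red 466.11407470703125 293.5797119140625 (141.98959350585938, 19.169559478759766) 3.7719874382019043 [470.54214 293.0606 ]
```

```bash
python3 -m pendant '{"slide":[[0,0,20],[0,0,40],[0,0,52],[0,0,57],[0,0,57],[0,0,57],[0,0,57],[0,0,57],[0,0,57],[0,0,57]],"rot":[[0,0,0],[0,0,0],[0,0,0],[0,0,0],[0,0,0],[0,0,0],[0,0,0],[0,0,0],[0,0,0],[0,0,0]]}'; python3 -m pendant '{"slide":[[0,0,0],[0,0,0],[0,0,0],[0,0,0],[0,0,0],[0,0,0],[0,0,0],[0,0,0],[0,0,0],[0,0,0]],"rot":[[0,0,0],[0,0,0],[0,0,0],[0,0,0],[0,0,0],[0,0,0],[0,0,0],[0,0,0],[0,0,0],[0,0,0]]}' 1 100;  python3 -m pendant '{"slide":[[0,0,-10],[0,0,-30],[0,0,-50],[0,0,-70],[0,0,-90],[0,0,-110],[0,0,-130],[0,0,-130],[0,0,-130],[0,0,-130]],"rot":[[0,0,0],[0,0,0],[0,0,0],[0,0,0],[0,0,0],[0,0,0],[0,0,0],[0,0,0],[0,0,0],[0,0,0]]}'
python3 - <<'E'
from h import *
s=snap('wrist','w6')
go([425,-138,214],115)
E
```

```text
t: 15.4
tcp_pos: [482.8, 293.5, 83.2]
eef_rot: [-0.033, 0.999, 0.0, 0.0]
contact_force: [-0.8, 0.6, -0.5]
gripper_width: 49.1
gripper_force: 0.0
t: 16.4
tcp_pos: [482.7, 293.5, 83.4]
eef_rot: [-0.033, 0.999, 0.0, 0.0]
contact_force: [-1.5, -1.1, 5.5]
gripper_width: 17.2
gripper_force: 98.6
t: 17.4
tcp_pos: [481.6, 292.9, 211.2]
eef_rot: [-0.033, 0.999, -0.001, -0.001]
contact_force: [0.1, -1.0, -2.9]
gripper_width: 17.0
gripper_force: 98.2
t 17.45 tcp [481.5 292.9 211.1] yawx -176.2 tiltz [-0.003 -0.001 -1.   ] q6 0.37 w 16.7 F [ 0.2  0.5 -2.3] M [-0.03  0.07  0.02]
slide [  84.8 -426.3   -2.1] rot [-0.2 -0.1 68.8]
```

View pics/w6.png

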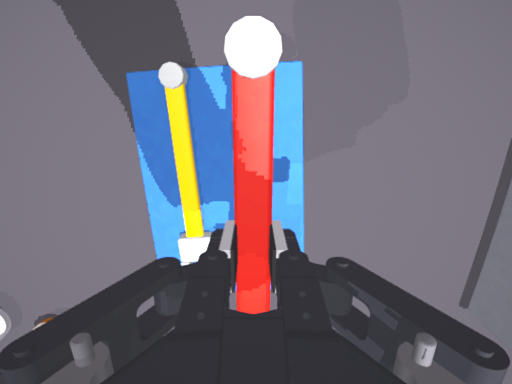

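The wrench is gripped straight, with the handle at (253,70–310) and clear of the spare.

```bash
python3 -m pendant '{"slide":[[12,-38,0],[24,-76,0],[36,-114,0],[48,-152,0],[60,-190,0],[72,-228,0],[84,-266,0],[95,-303,0],[105,-335,0],[111,-354,0]],"rot":[[0,0,7],[0,0,14],[0,0,21],[0,0,28],[0,0,35],[0,0,42],[0,0,49],[0,0,56],[0,0,63],[0,0,70]]}' >/dev/null; python3 -m pendant '{"slide":[[0,0,0],[0,0,0],[0,0,0],[0,0,0],[0,0,0],[0,0,0],[0,0,0],[0,0,0],[0,0,0],[0,0,0]],"rot":[[0,0,0],[0,0,0],[0,0,0],[0,0,0],[0,0,0],[0,0,0],[0,0,0],[0,0,0],[0,0,0],[0,0,0]]}' >/dev/null;python3 - <<'E'
from h import *
go([394.6,-66.6,112],114)
E
```

```text
t 19.45 tcp [395.2 -67.1 212.9] yawx 113.8 tiltz [ 0. -0. -1.] q6 0.83 w 16.7 F [ 0.   0.3 -3. ] M [0.1  0.03 0.03]
slide [  0.7  -0.3 100.9] rot [ 0.   0.  -0.2]
```

```bash
python3 -m pendant '{"slide":[[0,0,15],[0,0,35],[0,0,55],[0,0,75],[0,0,90],[0,0,100],[0,0,100],[0,0,100],[0,0,100],[0,0,100]],"rot":[[0,0,0],[0,0,0],[0,0,0],[0,0,0],[0,0,0],[0,0,0],[0,0,0],[0,0,0],[0,0,0],[0,0,0]]}' >/dev/null;python3 - <<'E'
from h import *
snap('side','s2');snap('scene','sc2');s=snap('wrist','w7')
go([423.3,-131.6,112],114)
h=cv2.cvtColor(s['pixels'],cv2.COLOR_RGB2HSV)
m=(((h[...,0]<6)|(h[...,0]>174))&(h[...,1]>150)&(h[...,2]>80)).astype(np.uint8)
n,l,st,c=cv2.connectedComponentsWithStats(m);i=1+st[1:,4].argmax();print(st[i])
p=np.argwhere(l==i)[:,::-1];p=p[(p[:,1]<215)]
P=onz(s,p,112-75.3+14)[:,:2];c=P.mean(0);v=np.linalg.svd(P-c,full_matrices=False)[2][0];v*=np.sign(-v[1])
print(c,np.degrees(np.arctan2(v[1],v[0]))); t=np.array([464,-223])-c;print('lateral of nut from wrench axis',v[0]*t[1]-v[1]*t[0])
E
```

```text
t 20.6 tcp [395.6 -67.2 113.4] yawx 113.8 tiltz [ 0.001 -0.    -1.   ] q6 0.83 w 17.0 F [-0.3  0.3 -3.1] M [0.1  0.01 0.  ]
slide [-70.1  -0.6   1.5] rot [ 0.   0.  -0.2]
[ 232   70   43  244 5728]
[374.89428862 -25.16077778] -65.81172929085886
lateral of nut from wrench axis 0.2206765502164103
```

```bash
python3 -m pendant '{"slide":[[-6,0,1],[-12,0,1],[-18,0,1],[-24,0,1],[-30,0,1],[-36,0,1],[-42,0,1],[-48,0,1],[-52,0,1],[-55,0,1]],"rot":[[0,0,0],[0,0,0],[0,0,0],[0,0,0],[0,0,0],[0,0,0],[0,0,0],[0,0,0],[0,0,0],[0,0,0]]}';python3 -m pendant '{"slide":[[-2,0,0],[-4,0,0],[-6,0,0],[-8,0,0],[-10,0,0],[-12,0,0],[-14,0,0],[-15,0,0],[-15,0,0],[-15,0,0]],"rot":[[0,0,0],[0,0,0],[0,0,0],[0,0,0],[0,0,0],[0,0,0],[0,0,0],[0,0,0],[0,0,0],[0,0,0]]}';python3 - <<'E'
from h import *
a=snap('side','s3');b=snap('wrist','w8')
go([423.3,-131.6,112],114)
u,v=proj(a,[[455,-190,50]])[0].astype(int)
A=cv2.resize(a['pixels'][v-55:v+45,u-55:u+45],(400,400),interpolation=cv2.INTER_CUBIC)
B=cv2.resize(b['pixels'],(400,300));B=cv2.copyMakeBorder(B,0,100,0,0,0)
cv2.imwrite('pics/on.png',cv2.hconcat([A,B])[:,:,::-1])
E
```

```text
t: 21.6
tcp_pos: [417.6, -117.8, 111.9]
eef_rot: [0.546, 0.838, 0.0, -0.0]
contact_force: [0.4, -0.1, -3.2]
gripper_width: 17.3
gripper_force: 98.6
t: 22.6
tcp_pos: [423.1, -130.8, 111.8]
eef_rot: [0.546, 0.838, 0.0, -0.0]
contact_force: [0.4, 2.4, -2.2]
gripper_width: 16.9
gripper_force: 98.7
t 22.7 tcp [ 423.2 -130.9  111.8] yawx 113.8 tiltz [-0.     0.001 -1.   ] q6 0.71 w 17.0 F [-0.4  2.  -2.4] M [0.45 0.13 0.05]
slide [-0.7 -0.2 -0.2] rot [-0.  -0.  -0.2]
```

View pics/on.png

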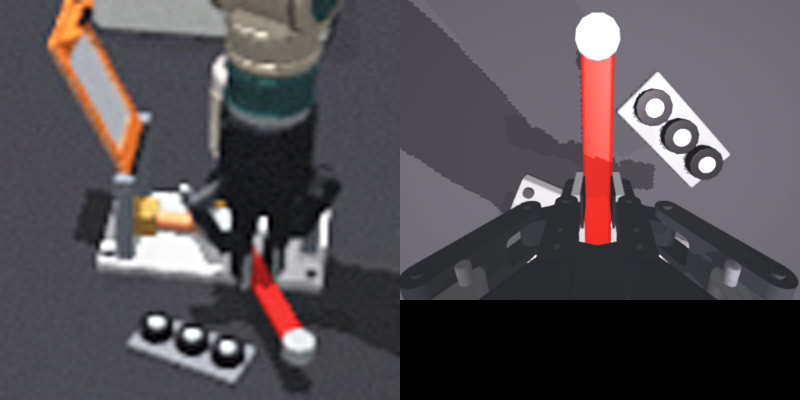

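Side crop: the wrench head is at the nut with the handle towards (300,345) in the crop, clear above the tray. Contact is light, so turn clockwise about the nut.

```bash
python3 -m pendant '{"slide":[[0,3.5,0],[0,7,0],[-0.5,10.5,0],[-1,14,0],[-1.5,17.5,0],[-2,21,0],[-3,24,0],[-4,27.5,0],[-5,31,0],[-6,34,0]],"rot":[[0,0,2],[0,0,4],[0,0,6],[0,0,8],[0,0,10],[0,0,12],[0,0,14],[0,0,16],[0,0,18],[0,0,20]]}'
python3 - <<'E'
from h import *
a=np.radians(94);go([464+100*np.cos(a),-223+100*np.sin(a),112],94)
E
python3 -m pendant '{"slide":[[0,2,0],[0,3.5,0],[0,5,0],[0,7,0],[-0.5,8.5,0],[-0.5,10.5,0],[-0.5,10.5,0],[-0.5,10.5,0],[-0.5,10.5,0],[-0.5,10.5,0]],"rot":[[0,0,1],[0,0,2],[0,0,3],[0,0,4],[0,0,5],[0,0,6],[0,0,6],[0,0,6],[0,0,6],[0,0,6]]}'
python3 - <<'E'
from h import *
a=np.radians(88);go([464+100*np.cos(a),-223+100*np.sin(a),112],88)
E
```

```text
t: 23.7
tcp_pos: [456.1, -123.0, 111.5]
eef_rot: [0.683, 0.73, -0.001, -0.001]
contact_force: [-2.2, -0.4, -3.7]
gripper_width: 16.9
gripper_force: 98.8
t 23.7 tcp [ 456.1 -123.   111.5] yawx 93.8 tiltz [-0.003 -0.001 -1.   ] q6 1.11 w 16.9 F [-2.2 -0.4 -3.7] M [-0.04  0.49  0.53]
slide [-0.3  0.9 -0.5] rot [-0.1  0.1 -0.2]
t: 24.7
tcp_pos: [467.2, -122.8, 111.8]
eef_rot: [0.721, 0.693, -0.0, -0.0]
contact_force: [-4.5, -1.8, -2.9]
gripper_width: 16.9
gripper_force: 98.6
t 24.7 tcp [ 467.2 -122.8  111.8] yawx 87.8 tiltz [-0.001 -0.    -1.   ] q6 1.22 w 16.9 F [-4.5 -1.8 -2.9] M [-0.25  1.    0.33]
slide [-0.3  0.3 -0.2] rot [-0.   0.  -0.2]
```

```bash
for i in 1 2 ; do python3 -m pendant '{"slide":[[0,1.75,0],[0,3.5,0],[0,5.25,0],[0,5.25,0],[0,5.25,0],[0,5.25,0],[0,5.25,0],[0,5.25,0],[0,5.25,0],[0,5.25,0]],"rot":[[0,0,1],[0,0,2],[0,0,3],[0,0,3],[0,0,3],[0,0,3],[0,0,3],[0,0,3],[0,0,3],[0,0,3]]}'>/dev/null
python3 - <<'E'
from h import *
a=np.radians(82);go([464+100*np.cos(a),-223+100*np.sin(a),112],82)
E
done
```

```text
t 25.7 tcp [ 472.6 -123.   111.9] yawx 84.7 tiltz [-0. -0. -1.] q6 1.28 w 17.0 F [-4.6 -1.6 -3.2] M [-0.33  1.02  0.3 ]
slide [-0.4  5.4 -0.2] rot [-0.   0.   2.7]
t 26.7 tcp [ 477.8 -123.6  111.8] yawx 81.7 tiltz [-0. -0. -1.] q6 1.33 w 17.0 F [-5.3 -1.4 -2.9] M [-0.34  1.03  0.25]
slide [-0.4  0.1 -0.2] rot [-0.   0.  -0.3]
```

```bash
for i in 1 2 ; do python3 -m pendant '{"slide":[[0,1.75,0],[0,3.5,0],[0,5.25,0],[0,5.25,0],[0,5.25,0],[0,5.25,0],[0,5.25,0],[0,5.25,0],[0,5.25,0],[0,5.25,0]],"rot":[[0,0,1],[0,0,2],[0,0,3],[0,0,3],[0,0,3],[0,0,3],[0,0,3],[0,0,3],[0,0,3],[0,0,3]]}'>/dev/null
python3 - <<'E'
from h import *
a=np.radians(76);go([464+100*np.cos(a),-223+100*np.sin(a),112],76)
E
done
```

```text
t 27.7 tcp [ 483.  -124.4  111.8] yawx 78.7 tiltz [-0.001 -0.001 -1.   ] q6 1.39 w 16.9 F [-4.9 -2.  -3.6] M [-0.4   1.06  0.3 ]
slide [-0.5  5.4 -0.2] rot [-0.   0.   2.7]
t 28.7 tcp [ 488.1 -125.5  111.8] yawx 75.7 tiltz [-0.001 -0.001 -1.   ] q6 1.44 w 17.1 F [-4.5 -2.6 -4. ] M [-0.48  1.01  0.34]
slide [-0.5  0.2 -0.2] rot [-0.   0.1 -0.3]
```

```bash
for i in 1 2 ; do python3 -m pendant '{"slide":[[0,1.75,0],[0,3.5,0],[0,3.5,0],[0,3.5,0],[0,3.5,0],[0,3.5,0],[0,3.5,0],[0,3.5,0],[0,3.5,0],[0,3.5,0]],"rot":[[0,0,1],[0,0,2],[0,0,2],[0,0,2],[0,0,2],[0,0,2],[0,0,2],[0,0,2],[0,0,2],[0,0,2]]}'>/dev/null
python3 - <<'E'
from h import *
a=np.radians(72);go([464+100*np.cos(a),-223+100*np.sin(a),112],72)
E
done
```

```text
t 29.7 tcp [ 491.5 -126.4  111.8] yawx 73.7 tiltz [-0.001 -0.001 -1.   ] q6 1.48 w 16.9 F [-5.4 -3.1 -3.2] M [-0.45  1.02  0.28]
slide [-0.5  3.7 -0.2] rot [-0.   0.1  1.7]
t 30.7 tcp [ 494.9 -127.3  111.8] yawx 71.7 tiltz [-0.001 -0.001 -1.   ] q6 1.51 w 17.2 F [-3.7 -2.8 -3.3] M [-0.43  1.09  0.36]
slide [-0.5  0.2 -0.2] rot [-0.   0.1 -0.3]
```

```bash
for i in 1 2 ; do python3 -m pendant '{"slide":[[0,1.75,0],[0,3.5,0],[0,3.5,0],[0,3.5,0],[0,3.5,0],[0,3.5,0],[0,3.5,0],[0,3.5,0],[0,3.5,0],[0,3.5,0]],"rot":[[0,0,1],[0,0,2],[0,0,2],[0,0,2],[0,0,2],[0,0,2],[0,0,2],[0,0,2],[0,0,2],[0,0,2]]}'>/dev/null
python3 - <<'E'
from h import *
a=np.radians(68);go([464+100*np.cos(a),-223+100*np.sin(a),112],68)
s=snap('wrist','w9')
h=cv2.cvtColor(s['pixels'],cv2.COLOR_RGB2HSV)
m=(((h[...,0]<6)|(h[...,0]>174))&(h[...,1]>150)&(h[...,2]>80)).astype(np.uint8)
n,l,st,c=cv2.connectedComponentsWithStats(m);i=1+st[1:,4].argmax()
p=np.argwhere(l==i)[:,::-1];p=p[(p[:,1]<215)]
P=onz(s,p,112-75.3+14)[:,:2];c=P.mean(0);v=np.linalg.svd(P-c,full_matrices=False)[2][0];v*=np.sign(-v[1])
t=np.array([464,-223])-c;print('wrench dir',np.degrees(np.arctan2(v[1],v[0])),'lat',v[0]*t[1]-v[1]*t[0])
E
done
```

```text
t 31.7 tcp [ 498.2 -128.5  111.8] yawx 69.7 tiltz [-0.001 -0.001 -1.   ] q6 1.55 w 17.3 F [-4.4 -2.9 -3.4] M [-0.47  1.07  0.38]
slide [-0.6  3.7 -0.2] rot [-0.   0.1  1.7]
wrench dir -107.9805059872099 lat -2.508301870230028
t 32.75 tcp [ 501.5 -129.7  111.8] yawx 67.7 tiltz [-0.001 -0.001 -1.   ] q6 1.58 w 16.9 F [-4.9 -3.2 -3.1] M [-0.45  1.08  0.35]
slide [-0.5  0.2 -0.2] rot [-0.   0.1 -0.3]
wrench dir -109.92896770820657 lat -2.6134553508199545
```

```bash
for i in 1 2 ; do python3 -m pendant '{"slide":[[0,1.75,0],[0,3.5,0],[0,3.5,0],[0,3.5,0],[0,3.5,0],[0,3.5,0],[0,3.5,0],[0,3.5,0],[0,3.5,0],[0,3.5,0]],"rot":[[0,0,1],[0,0,2],[0,0,2],[0,0,2],[0,0,2],[0,0,2],[0,0,2],[0,0,2],[0,0,2],[0,0,2]]}'>/dev/null
python3 - <<'E'
from h import *
a=np.radians(64);go([464+100*np.cos(a),-223+100*np.sin(a),112],64)
E
done
```

```text
t 33.8 tcp [ 504.7 -130.9  111.8] yawx 65.7 tiltz [-0.001 -0.001 -1.   ] q6 1.62 w 17.2 F [-4.9 -2.4 -3.6] M [-0.42  1.06  0.38]
slide [-0.7  3.8 -0.2] rot [-0.   0.1  1.7]
t 34.8 tcp [ 507.8 -132.   111.7] yawx 63.8 tiltz [-0.001  0.    -1.   ] q6 1.65 w 16.9 F [-4.3 -1.1 -3.5] M [-0.19  1.05  0.43]
slide [-1.   0.6 -0.3] rot [-0.1  0.  -0.2]
```

Run:
```python
from h import *
out=[]
for n,k in(('side',45),('scene',38)):
    a=snap(n,n+'9');u,v=proj(a,[[464,-215,50]])[0].astype(int)
    out.append(cv2.resize(a['pixels'][v-k:v+k,u-k:u+k],(400,400),interpolation=cv2.INTER_CUBIC))
cv2.imwrite('pics/on2.png',cv2.hconcat(out)[:,:,::-1])
s=snap('wrist','w10')
h=cv2.cvtColor(s['pixels'],cv2.COLOR_RGB2HSV)
m=(((h[...,0]<6)|(h[...,0]>174))&(h[...,1]>150)&(h[...,2]>80)).astype(np.uint8)
n,l,st,c=cv2.connectedComponentsWithStats(m);i=1+st[1:,4].argmax()
p=np.argwhere(l==i)[:,::-1];p=p[(p[:,1]<215)]
P=onz(s,p,112-75.3+14)[:,:2];c=P.mean(0);v=np.linalg.svd(P-c,full_matrices=False)[2][0];v*=np.sign(-v[1])
t=np.array([464,-223])-c;print('wrench dir',np.degrees(np.arctan2(v[1],v[0])),'lat',v[0]*t[1]-v[1]*t[0])
go([464,-223,112],64)
```

```text
wrench dir -113.82793314366938 lat -2.320540867960844
t 34.95 tcp [ 507.7 -132.   111.7] yawx 63.8 tiltz [-0.001  0.    -1.   ] q6 1.65 w 17.2 F [-4.3 -1.7 -2.9] M [-0.21  1.07  0.53]
slide [-101.     1.    -0.3] rot [-0.1  0.  -0.2]
```

View pics/on2.png

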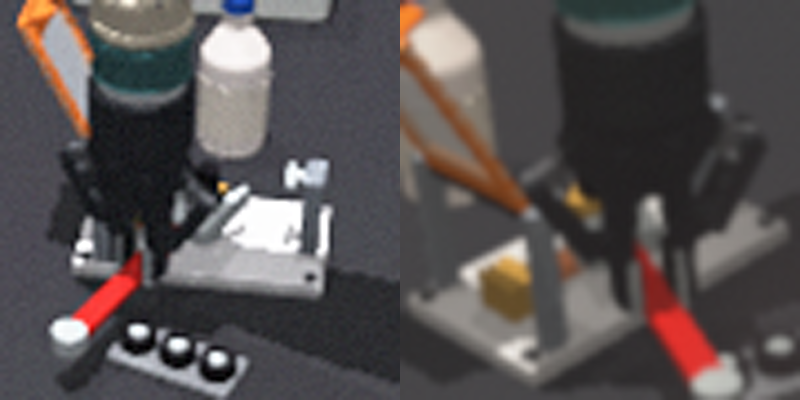

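The pictures show the wrench on the nut with its handle at about 66°, close to the hinge post but clear. One more small turn to feel for the stop.

```bash
python3 -m pendant '{"slide":[[0,1.75,0],[0,3.5,0],[0,3.5,0],[0,3.5,0],[0,3.5,0],[0,3.5,0],[0,3.5,0],[0,3.5,0],[0,3.5,0],[0,3.5,0]],"rot":[[0,0,1],[0,0,2],[0,0,2],[0,0,2],[0,0,2],[0,0,2],[0,0,2],[0,0,2],[0,0,2],[0,0,2]]}'>/dev/null
python3 - <<'E'
from h import *
a=np.radians(62);go([464+100*np.cos(a),-223+100*np.sin(a),112],62)
E
```

```text
t 35.95 tcp [ 510.8 -133.1  111.6] yawx 61.8 tiltz [-0.001  0.001 -1.   ] q6 1.68 w 16.8 F [-4.6 -0.7 -2.6] M [-0.02  1.05  0.6 ]
slide [-1.4  0.9 -0.4] rot [-0.1 -0.  -0.2]
```

```bash
python3 -m pendant '{"slide":[[0,-3.5,0],[0,-7,0],[-0.5,-10.5,0],[-1,-14,0],[5,-14,0],[12,-15,0],[20,-16.5,0],[30,-18,0],[40,-19,0],[50,-20,0]],"rot":[[0,0,-2],[0,0,-4],[0,0,-6],[0,0,-8],[0,0,-8],[0,0,-8],[0,0,-8],[0,0,-8],[0,0,-8],[0,0,-8]]}'>/dev/null;  python3 -m pendant '{"slide":[[10,0,0],[20,0,0],[30,0,0],[30,0,-30],[30,0,-70],[30,0,-110],[30,0,-150],[30,0,-170],[30,0,-170],[30,0,-170]],"rot":[[0,0,0],[0,0,0],[0,0,0],[0,0,0],[0,0,0],[0,0,0],[0,0,0],[0,0,0],[0,0,0],[0,0,0]]}'>/dev/null
python3 - <<'E'
from h import *
s=snap('wrist','w11');t=snap('side','s11');u=snap('scene','c11')
go([464,-223,282],70)
for s,n in((s,'w'),(t,'s'),(u,'c')):
    print(n,proj(s,[[464,-223,56]]))
    h=cv2.cvtColor(s['pixels'],cv2.COLOR_RGB2HSV)
    P=np.array([[464+r*np.cos(a),-223+r*np.sin(a),56] for r in np.arange(11,16,.5) for a in np.radians(np.arange(0,360,10))])
    q=proj(s,P).round().astype(int);ok=(q[:,0]>=0)&(q[:,0]<512)&(q[:,1]>=0)&(q[:,1]<384)
    if not ok.all():continue
    hh=h[q[:,1],q[:,0]].reshape(10,36,3)
    for k in range(36): print(k*10,np.median(hh[:,k],0).astype(int).tolist(),end=' ')
    print()
E
```

```text
t 38.1 tcp [526.2 -51.6 279.4] yawx 69.8 tiltz [-0.005  0.001 -1.   ] q6 1.7 w 17.0 F [-0.7 -0.6 -4.3] M [ 0.05 -0.03 -0.02]
slide [-182.4    0.8   -2.5] rot [-0.3  0.  -0.2]
w [[253.4809817  309.84519623]]
0 [1, 216, 241] 10 [1, 215, 241] 20 [1, 216, 241] 30 [1, 216, 242] 40 [1, 216, 242] 50 [1, 215, 242] 60 [1, 214, 242] 70 [1, 214, 242] 80 [1, 213, 243] 90 [1, 213, 242] 100 [1, 214, 242] 110 [1, 214, 242] 120 [1, 212, 242] 130 [1, 213, 242] 140 [1, 214, 242] 150 [1, 214, 242] 160 [1, 215, 244] 170 [1, 213, 239] 180 [102, 53, 48] 190 [107, 47, 49] 200 [111, 27, 48] 210 [120, 26, 48] 220 [114, 27, 47] 230 [120, 27, 48] 240 [120, 26, 47] 250 [120, 31, 47] 260 [114, 31, 48] 270 [114, 26, 49] 280 [120, 31, 48] 290 [108, 27, 48] 300 [115, 31, 49] 310 [115, 32, 48] 320 [101, 57, 49] 330 [0, 198, 197] 340 [1, 216, 244] 350 [1, 216, 241] 
s [[261.18079553 157.38342183]]
0 [18, 149, 197] 10 [18, 149, 197] 20 [18, 157, 211] 30 [18, 157, 211] 40 [18, 169, 154] 50 [19, 150, 231] 60 [19, 150, 231] 70 [19, 148, 228] 80 [19, 149, 211] 90 [19, 151, 160] 100 [20, 150, 148] 110 [20, 150, 148] 120 [1
[... 418 characters left out ...]
] 350 [18, 157, 195] 
c [[198.34744186 172.00356696]]
0 [18, 157, 188] 10 [18, 158, 187] 20 [18, 158, 187] 30 [18, 155, 156] 40 [18, 144, 115] 50 [18, 145, 121] 60 [18, 145, 121] 70 [18, 154, 149] 80 [19, 157, 172] 90 [18, 154, 154] 100 [19, 155, 168] 110 [19, 155, 168] 120 [18, 133, 191] 130 [18, 133, 191] 140 [18, 133, 191] 150 [18, 115, 168] 160 [18, 133, 130] 170 [16, 96, 108] 180 [16, 85, 79] 190 [14, 63, 53] 200 [12, 34, 37] 210 [10, 31, 37] 220 [8, 28, 36] 230 [0, 28, 37] 240 [0, 27, 38] 250 [0, 27, 38] 260 [9, 42, 43] 270 [14, 96, 78] 280 [18, 134, 133] 290 [17, 108, 128] 300 [18, 142, 174] 310 [18, 142, 174] 320 [18, 142, 174] 330 [19, 151, 192] 340 [19, 151, 192] 350 [18, 158, 192]
```

Run:
```python
from h import *
s=load('w11');p,r,o=tcp()
for dx in(-60,-90,-120):
  for dy in(-90,-60,60,90):
    d=r.apply([dx,dy,0]);t=dict(s);T=np.array(s['pose']).copy();T[:3,3]+=d;t['pose']=T
    print(dx,dy,(p+d).round(0),proj(t,[[464,-223,56]]).round(0))
```

```text
-60 -90 [421. -77. 280.] [[325. 270.]]
-60 -60 [449. -87. 280.] [[301. 270.]]
-60 60 [ 562. -129.  279.] [[206. 271.]]
-60 90 [ 590. -139.  279.] [[182. 270.]]
-90 -90 [ 411. -105.  280.] [[327. 249.]]
-90 -60 [ 439. -115.  280.] [[303. 249.]]
-90 60 [ 551. -157.  279.] [[204. 249.]]
-90 90 [ 580. -167.  279.] [[180. 249.]]
-120 -90 [ 400. -133.  280.] [[329. 226.]]
-120 -60 [ 428. -143.  280.] [[304. 226.]]
-120 60 [ 541. -185.  279.] [[203. 227.]]
-120 90 [ 569. -195.  279.] [[178. 226.]]
```

```bash
python3 -m pendant '{"slide":[[-30,-22,0],[-60,-45,0],[-100,-70,0],[-130,-90,0],[-150,-95,0],[-150,-95,0],[-150,-95,0],[-150,-95,0],[-150,-95,0],[-150,-95,0]],"rot":[[0,0,0],[0,0,0],[0,0,0],[0,0,0],[0,0,0],[0,0,0],[0,0,0],[0,0,0],[0,0,0],[0,0,0]]}'>/dev/null
python3 - <<'E'
from h import *
s=snap('wrist','w12');print(proj(s,[[464,-223,56]]))
im=s['pixels']
X,Y=np.meshgrid(np.arange(-45,45,.25),np.arange(45,-45,-.25))
h=cv2.cvtColor(im,cv2.COLOR_RGB2HSV)
def rect(z):
    q=proj(s,np.c_[464+X.ravel(),-223+Y.ravel(),np.full(X.size,z)]).astype(np.float32).reshape(X.shape+(2,))
    return cv2.cvtColor(cv2.remap(im,q,None,cv2.INTER_CUBIC),cv2.COLOR_RGB2HSV)
for z in(56,12):
    g=rect(z);red=(((g[...,0]<5)|(g[...,0]>174))&(g[...,1]>170)&(g[...,2]>90)).astype(np.uint8)
    n,l,st,c=cv2.connectedComponentsWithStats(red)
    for i in range(1,n):
        if st[i,4]>10:
            a,b=X[l==i],Y[l==i];print('z',z,'area',st[i,4],'rad',np.hypot(a,b).min().round(1),np.hypot(a,b).max().round(1),'cent',a.mean().round(1),b.mean().round(1),'ang',np.degrees(np.arctan2(b.mean(),a.mean())).round(1))
g=rect(56);br=((g[...,0]>14)&(g[...,0]<28)&(g[...,1]>100)&(np.hypot(X,Y)<22)).astype(np.uint8)|((g[...,2]<60)&(np.hypot(X,Y)<16)).astype(np.uint8)
ct=max(cv2.findContours(br,0,2)[0],key=cv2.contourArea)
ap=cv2.approxPolyDP(cv2.convexHull(ct),5,True)[:,0]
print([( (-45+p[0]*.25), (45-p[1]*.25)) for p in ap])
p=br.shape; 
for j in range(100,260,5): print(''.join({(1,0):'#'}.get((int(br[j,i]),0),'r' if red[j,i] else '.') for i in range(90,270,3)))
E
```

```text
[[334.87985241 202.87636553]]
z 56 area 637 rad 18.8 34.1 cent -24.9 -6.5 ang -165.4
z 56 area 120 rad 11.5 14.5 cent -8.4 -10.2 ang -129.4
z 12 area 844 rad 22.0 45.4 cent -20.5 -26.8 ang -127.5
z 12 area 156 rad 28.8 33.0 cent -1.6 -31.1 ang -93.0
[(np.float64(1.25), np.float64(21.75)), (np.float64(9.0), np.float64(15.75)), (np.float64(15.0), np.float64(6.5)), (np.float64(10.5), np.float64(-12.0)), (np.float64(4.75), np.float64(-15.25)), (np.float64(-2.75), np.float64(-15.75)), (np.float64(-16.5), np.float64(-5.75)), (np.float64(-18.5), np.float64(10.75)), (np.float64(-11.5), np.float64(18.75))]
..................#################.........................
...............########################.....................
.............###########################....................
...........##################..###########..................
.........##################################.................
........####################################...######.......
......#######################################..########.....
......########################################..########....
......#
[... 756 characters left out ...]
......########.#.............
............######.#####.........#.##########...............
............######..###.......################..............
.............####....#########################..............
.....................########################...............
......................#######################...............
.......................#####################................
........................#################...................
.........................#############......................
............................................................
..........rr................................................
.........rrrr...............................................
```

The nut's dash (−129°) meets the plate's dash (−127.5°), so it is fully tight. Carry the wrench back.

Run:
```python
from h import *
go([482.8,293.5,215],181.5)
```

```text
t 39.15 tcp [ 387.  -159.5  281.8] yawx 69.8 tiltz [-0.  0. -1.] q6 1.38 w 17.0 F [ 0.1 -0.5 -2.9] M [ 0.1  -0.05 -0.02]
slide [458.2 -66.1  66.9] rot [  -0.    -0.  -111.7]
```

```bash
python3 -m pendant '{"slide":[[33,-5,0],[66,-10,0],[100,-15,0],[135,-20,0],[170,-25,0],[205,-30,0],[240,-35,0],[275,-40,0],[310,-45,0],[340,-49,0]],"rot":[[0,0,-8],[0,0,-16],[0,0,-24],[0,0,-32],[0,0,-40],[0,0,-48],[0,0,-56],[0,0,-64],[0,0,-72],[0,0,-80]]}'>/dev/null
python3 - <<'E'
from h import *
go([482.8,293.5,215],181.5)
E
```

```text
t 40.15 tcp [458.3 178.3 281.9] yawx 150.2 tiltz [ 0.  0. -1.] q6 0.76 w 17.2 F [ 0.4 -0.6 -2.9] M [ 0.03  0.03 -0.03]
slide [ 36.  112.1  67. ] rot [  0.    0.  -31.3]
```

```bash
python3 -m pendant '{"slide":[[9,28,0],[18,56,0],[27,84,10],[36,112,30],[36,112,60],[36,112,90],[36,112,120],[36,112,140],[36,112,150],[36,112,150]],"rot":[[0,0,-8],[0,0,-16],[0,0,-24],[0,0,-31],[0,0,-31],[0,0,-31],[0,0,-31],[0,0,-31],[0,0,-31],[0,0,-31]]}'>/dev/null
python3 - <<'E'
from h import *
go([482.8,293.5,84.5],181.5)
E
```

```text
t 41.15 tcp [482.3 290.8 130.3] yawx -179.2 tiltz [-0.003 -0.002 -1.   ] q6 0.41 w 16.9 F [ 0.3  0.1 -2.6] M [0.03 0.11 0.03]
slide [-0.7  2.8 45.8] rot [-0.1 -0.2 -0.7]
```

```bash
python3 -m pendant '{"slide":[[0,1,10],[0,2,22],[0,2,32],[0,2,38],[0,2,42],[0,2,44],[0,2,45],[0,2,46],[0,2,47],[0,2,47]],"rot":[[0,0,0],[0,0,0],[0,0,0],[0,0,0],[0,0,0],[0,0,0],[0,0,0],[0,0,0],[0,0,0],[0,0,0]]}'; python3 -m pendant '{"slide":[[0,0,0],[0,0,0],[0,0,0],[0,0,0],[0,0,0],[0,0,-10],[0,0,-40],[0,0,-80],[0,0,-120],[0,0,-165]],"rot":[[0,0,0],[0,0,0],[0,0,0],[0,0,0],[0,0,0],[0,0,0],[0,0,0],[0,0,0],[0,0,0],[0,0,0]]}' 0.42
python3 - <<'E'
from h import *
s=snap('wrist','w13');v=snap('side','s13')
h=cv2.cvtColor(s['pixels'],cv2.COLOR_RGB2HSV)
m=(((h[...,0]<6)|(h[...,0]>174))&(h[...,1]>150)&(h[...,2]>80)).astype(np.uint8)
n,l,st,c=cv2.connectedComponentsWithStats(m);i=1+st[1:,4].argmax()
P=onz(s,np.argwhere(l==i)[:,::-1],22)[:,:2].astype(np.float32);print('red',cv2.minAreaRect(P))
w=load('scene0')
m=cv2.inRange(cv2.cvtColor(w['pixels'],cv2.COLOR_RGB2HSV),(4,180,120),(13,255,255));m[:,:140]=0;m[:110]=0;m[215:]=0;m[:,200:]=0
p=np.argwhere(m)[:,::-1];print('orange scene',p.min(0),p.max(0),len(p))
m=cv2.inRange(cv2.cvtColor(v['pixels'],cv2.COLOR_RGB2HSV),(4,180,100),(13,255,255));m[:,:210]=0;m[:,246:]=0;m[:90]=0;m[180:]=0
p=np.argwhere(m)[:,::-1];print('orange side',p.min(0),p.max(0),len(p))
for th in(1.9,2.0,2.1,2.2,2.3):
  q=[[464+75-139*np.cos(th),-223+y,92+139*np.sin(th)] for y in(-41,41)]
  print(th,proj(v,q).round(0).tolist(),proj(w,q).round(0).tolist())
print(p[p[:,1]<p[:,1].min()+4].mean(0))
go([690,-223,300],96)
E
```

```text
t: 42.15
tcp_pos: [483.5, 293.0, 85.0]
eef_rot: [-0.007, 1.0, 0.0, 0.0]
contact_force: [-0.4, -0.0, -3.6]
gripper_width: 17.1
gripper_force: 99.1
t: 43.15
tcp_pos: [482.7, 292.7, 251.6]
eef_rot: [-0.007, 1.0, -0.0, -0.0]
contact_force: [1.1, 0.3, -0.2]
gripper_width: 49.7
gripper_force: 0.0
red ((466.9568176269531, 293.1201171875), (140.84552001953125, 19.04850959777832), 1.235978126525879)
orange scene [145 132] [184 174] 123Traceback (most recent call last):
  File "<stdin>", line 11, in <module>
    return umr_minimum(a, axis, None, out, keepdims, initial, where)
ValueError: zero-size array to reduction operation minimum which has no identity
```

Run:
```python
from h import *
v=load('side0');w=load('scene0')
for th in(1.8,1.9,2.0,2.1,2.2,2.3):
  q=[[464+75-139*np.cos(th),-223+y,92+139*np.sin(th)] for y in(-41,41)]
  print(th,proj(v,q).round(1).tolist(),proj(w,q).round(1).tolist())
go([690,-223,300],180)
```

```text
1.8 [[232.4, 106.1], [228.8, 118.8]] [[152.1, 127.4], [172.3, 135.9]]
1.9 [[228.4, 106.9], [224.6, 119.6]] [[148.2, 130.4], [168.4, 139.1]]
2.0 [[224.6, 108.0], [220.7, 120.7]] [[144.5, 133.9], [164.6, 142.7]]
2.1 [[221.1, 109.5], [216.9, 122.2]] [[141.0, 137.8], [161.1, 146.8]]
2.2 [[217.8, 111.3], [213.5, 124.0]] [[137.8, 142.0], [157.8, 151.3]]
2.3 [[214.7, 113.3], [210.3, 126.1]] [[135.0, 146.5], [154.9, 156.0]]
t 43.25 tcp [487.3 294.8 258.3] yawx -179.2 tiltz [ 0.013  0.006 -1.   ] q6 0.42 w 49.6 F [ 0.6  0.9 -0. ] M [ 0.01 -0.05 -0.01]
slide [-196.2 -520.3  -42.2] rot [0.3 0.8 0.8]
```

```bash
python3 -m pendant '{"slide":[[-10,-40,-20],[-22,-80,-40],[-35,-125,-50],[-50,-170,-50],[-65,-220,-50],[-80,-270,-50],[-95,-320,-50],[-110,-370,-50],[-125,-420,-50],[-140,-468,-50]],"rot":[[0,0,0],[0,0,0],[0,0,0],[0,0,0],[0,0,0],[0,0,0],[0,0,0],[0,0,0],[0,0,0],[0,0,0]]}' 1 60 >/dev/null
python3 - <<'E'
from h import *
go([640,-223,300],180)
E
```

```text
t 44.25 tcp [ 626.2 -164.4  299.9] yawx -179.2 tiltz [-0.  0. -1.] q6 -0.37 w -0.0 F [ 1.3 -0.1  0.9] M [ 0.   -0.07 -0.03]
slide [-13.  -58.8  -0.1] rot [ 0.  -0.   0.8]
```

```bash
python3 -m pendant '{"slide":[[-7,-25,0],[-13,-50,0],[-13,-58,0],[-13,-58,10],[-13,-58,22],[-13,-58,30],[-13,-58,32],[-13,-58,32],[-13,-58,32],[-13,-58,32]],"rot":[[0,0,0],[0,0,0],[0,0,0],[0,0,0],[0,0,0],[0,0,0],[0,0,0],[0,0,0],[0,0,0],[0,0,0]]}' >/dev/null
python3 - <<'E'
from h import *
go([552.5,-223,280],180)
E
```

```text
t 45.25 tcp [ 640.4 -220.   268.6] yawx -179.2 tiltz [ 0.001 -0.    -1.   ] q6 -0.44 w 0.0 F [0.2 0.2 0.2] M [ 0.01 -0.01  0.01]
slide [ 87.9  -1.8 -11.5] rot [-0.   0.1  0.8]
```

```bash
python3 -m pendant '{"slide":[[12,-1,0],[24,-1,0],[36,-1,-2],[46,-1,-4],[54,-1,-6],[62,-1,-8],[70,-1,-10],[77,-1,-11],[83,-1,-11],[88,-1,-11]],"rot":[[0,0,0],[0,0,0],[0,0,0],[0,0,0],[0,0,0],[0,0,0],[0,0,0],[0,0,0],[0,0,0],[0,0,0]]}' >/dev/null
python3 - <<'E'
from h import *
go([495,-223,266],180)
E
```

```text
t 46.25 tcp [ 551.7 -222.4  279. ] yawx -179.2 tiltz [ 0. -0. -1.] q6 -0.51 w 0.1 F [ 0.6 -0.   0.6] M [ 0.1  -0.19  0.07]
slide [56.7  0.2 13. ] rot [-0.   0.   0.8]
```

```bash
python3 -m pendant '{"slide":[[15,0,0],[30,0,2],[44,0,7],[57,0,13],[70,0,21],[81,0,31],[92,0,42],[100,0,54],[107,0,68],[112,0,82]],"rot":[[0,0,0],[0,0,0],[0,0,0],[0,0,0],[0,0,0],[0,0,0],[0,0,0],[0,0,0],[0,0,0],[0,0,0]]}' >/dev/null
python3 - <<'E'
from h import *
go([428,-223,167.5],180)
v=snap('side','s14');w=snap('scene','c14')
for n,s,k in(('side',v,(slice(90,185),slice(205,300))),('scene',w,(slice(110,215),slice(140,250)))):
    g=cv2.inRange(cv2.cvtColor(s['pixels'],cv2.COLOR_RGB2HSV),(4,170,100),(13,255,255));m=np.zeros_like(g);m[k]=g[k]
    p=np.argwhere(m)[:,::-1];print(n,len(p),p.min(0),p.max(0))
    for th in(0,.15,.26,.4,.6):
        print(th,proj(s,[[539-139*np.cos(th),-223+y,92+139*np.sin(th)] for y in(-41,41)]).round(0).tolist())
E
```

```text
t 47.25 tcp [ 439.4 -223.8  196.3] yawx -179.2 tiltz [-0. -0. -1.] q6 -0.62 w -0.0 F [-0.2  0.3  0.8] M [ 0.17 -0.08 -0.03]
slide [11.3  1.  28.8] rot [-0.  -0.   0.8]
side 108 [240 135] [279 153]
0 [[280.0, 144.0], [279.0, 157.0]]
0.15 [[280.0, 139.0], [279.0, 152.0]]
0.26 [[280.0, 135.0], [279.0, 149.0]]
0.4 [[278.0, 131.0], [277.0, 144.0]]
0.6 [[275.0, 124.0], [274.0, 137.0]]
scene 192 [171 144] [220 174]
0 [[203.0, 150.0], [222.0, 158.0]]
0.15 [[202.0, 144.0], [222.0, 152.0]]
0.26 [[201.0, 140.0], [220.0, 147.0]]
0.4 [[199.0, 135.0], [219.0, 143.0]]
0.6 [[195.0, 129.0], [215.0, 136.0]]
```

The cover follows and is now at about 0.25 rad. Press it down.

```bash
python3 -m pendant '{"slide":[[3,0,8],[5,0,14],[6,0,19],[7,0,23],[8,0,26],[8,0,28],[8,0,29],[8,0,30],[8,0,31],[8,0,31]],"rot":[[0,0,0],[0,0,0],[0,0,0],[0,0,0],[0,0,0],[0,0,0],[0,0,0],[0,0,0],[0,0,0],[0,0,0]]}'
python3 - <<'E'
from h import *
go([428,-223,167.5],180)
E
```

```text
t: 48.35
tcp_pos: [432.2, -224.3, 166.9]
eef_rot: [-0.007, 1.0, -0.0, -0.0]
contact_force: [-0.9, 0.5, 9.7]
gripper_width: 0.1
gripper_force: 4.5
t 48.35 tcp [ 432.2 -224.3  166.9] yawx -179.2 tiltz [-0.    -0.001 -1.   ] q6 -0.62 w 0.1 F [-0.9  0.5  9.7] M [ 0.21  0.19 -0.02]
slide [ 4.2  1.3 -0.6] rot [-0.  -0.   0.8]
```

```bash
python3 -m pendant '{"slide":[[0,0,1],[0,0,2],[0,0,3],[0,0,4],[0,0,4],[0,0,4],[0,0,4],[0,0,4],[0,0,4],[0,0,4]],"rot":[[0,0,0],[0,0,0],[0,0,0],[0,0,0],[0,0,0],[0,0,0],[0,0,0],[0,0,0],[0,0,0],[0,0,0]]}'
python3 - <<'E'
from h import *
go([428,-223,167.5],180)
E
```

```text
t: 49.35
tcp_pos: [432.3, -224.4, 166.1]
eef_rot: [-0.007, 1.0, -0.001, 0.0]
contact_force: [-8.1, 4.7, 30.6]
gripper_width: 0.3
gripper_force: 15.5
t 49.35 tcp [ 432.3 -224.4  166.1] yawx -179.2 tiltz [ 0.    -0.002 -1.   ] q6 -0.62 w 0.3 F [-8.1  4.7 30.6] M [ 1.17  1.72 -0.04]
slide [ 4.3  1.5 -1.4] rot [-0.1  0.   0.8]
```

Hard stop at 30 N. Lift off and check that the cover stays shut.

```bash
python3 -m pendant '{"slide":[[0,0,-5],[0,0,-15],[0,0,-40],[0,0,-80],[0,0,-120],[0,0,-150],[0,0,-150],[0,0,-150],[0,0,-150],[0,0,-150]],"rot":[[0,0,0],[0,0,0],[0,0,0],[0,0,0],[0,0,0],[0,0,0],[0,0,0],[0,0,0],[0,0,0],[0,0,0]]}'
python3 - <<'E'
from h import *
v=snap('side','s15');w=snap('scene','c15')
for n,s,k in(('side',v,(slice(90,185),slice(205,300))),('scene',w,(slice(110,215),slice(140,250)))):
    g=cv2.inRange(cv2.cvtColor(s['pixels'],cv2.COLOR_RGB2HSV),(4,170,100),(13,255,255));m=np.zeros_like(g);m[k]=g[k]
    p=np.argwhere(m)[:,::-1];print(n,len(p),p.min(0),p.max(0))
s=snap('wrist','w15');g=cv2.inRange(cv2.cvtColor(s['pixels'],cv2.COLOR_RGB2HSV),(4,170,100),(13,255,255))
n,l,st,c=cv2.connectedComponentsWithStats(g);i=1+st[1:,4].argmax();P=onz(s,np.argwhere(l==i)[:,::-1],94.5);print('orange at z94.5',P.min(0).round(1),P.max(0).round(1))
# bystanders: compare with first views
for f,g in(('side0','s15'),('scene0','c15')):
    d=cv2.absdiff(load(f)['pixels'],load(g)['pixels']).max(2)>60
    n,l,st,c=cv2.connectedComponentsWithStats(d.astype(np.uint8));print(f,[st[i].tolist() for i in range(1,n) if st[i,4]>12])
E
```

```text
t: 50.35
tcp_pos: [431.1, -223.4, 309.9]
eef_rot: [-0.007, 1.0, 0.001, -0.002]
contact_force: [-0.8, 0.2, -0.5]
gripper_width: 0.3
gripper_force: 0.0
side 126 [240 140] [280 158]
scene 196 [171 150] [222 174]
orange at z94.5 [ 398.4 -250.9   94.5] [ 398.4 -246.6   94.5]
side0 [[259, 0, 43, 34, 1018], [359, 0, 140, 97, 8162], [435, 0, 15, 8, 75], [462, 0, 43, 4, 71], [341, 5, 24, 23, 446], [336, 32, 24, 22, 412], [264, 36, 27, 78, 909], [345, 63, 6, 9, 25], [361, 87, 15, 6, 50], [366, 93, 27, 93, 1206], [385, 94, 20, 61, 331], [438, 96, 22, 45, 126], [219, 108, 64, 66, 1355], [389, 133, 67, 47, 1128], [456, 141, 6, 5, 14], [455, 146, 21, 35, 348], [283, 151, 6, 3, 13], [243, 157, 14, 9, 87], [363, 158, 3, 19, 22], [287, 161, 3, 8, 16], [233, 162, 3, 7, 17], [360, 188, 9, 7, 19], [381, 189, 9, 5, 21], [403, 188, 15, 12, 20], [404, 192, 9, 7, 16], [367, 197, 22, 18, 196], [418, 202, 19, 7, 55], [428, 218, 12, 13, 81], [374, 233, 41, 17, 451], [190, 273, 27, 11, 120], [216, 282, 15, 3, 24], [251, 284, 29, 4, 52], [186, 287, 38, 11, 166], [258, 290, 22, 7, 56]]
scene0 [[163, 0, 11, 10, 98], [182, 0, 14, 6, 69], [180, 0, 32, 92, 1526], [405, 0, 14, 2, 28], [404, 3, 12, 2, 22], [390, 11, 26, 73, 969], [160, 15, 26, 51, 731], [190, 46, 6, 4, 19], [340, 63, 12, 10, 97], [352, 74, 12, 3, 22], [353, 80, 9, 14, 78], [388, 85, 17, 6, 53], [372, 95, 27, 38, 618], [143, 131, 80, 44, 922], [302, 144, 14, 12, 78], [342, 155, 25, 16, 213], [193, 168, 29, 28, 263], [192, 177, 5, 10, 31], [179, 182, 7, 7, 27], [167, 191, 20, 11, 102], [352, 234, 14, 17, 36], [362, 244, 7, 9, 16], [334, 266, 6, 7, 13], [310, 270, 18, 18, 64], [313, 279, 12, 14, 46], [334, 279, 14, 21, 60], [329, 285, 10, 18, 56]]
```

```bash
python3 -c "
from rig import robot
print(robot.close_job())"
```

```text
the job is handed in; nothing more can be done
None
```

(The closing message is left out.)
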